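# Lean the job board against the control box

### The job

Take the blue job board out of its slanted stand and lean it against the front of the cream control box: foot on the ledge close behind the yellow lip, back on the box's top edge, upright with the printed face outwards, square and not overhanging the sides. Have it standing on the ledge and leaning back before you let go. Leave the other things on the bench alone.

Things in the scene. Friction and masses are not known exactly. Their poses are not given: they have to be found in the camera images.
- board: blue rigid job board, flat slab 10 mm thick, 110 mm wide, 180 mm tall, 0.2 kg, white printed sheet with an orange bar near the top on its face. Origin: centre of its bottom edge face, mid-thickness. x: out of the printed face; y: along its width; z: up the board. Starts in the slanted slot, leaning 25 degrees from vertical, printed face looking upwards
- board_top (a point): centre of the board's top edge face, 180 mm from its origin along the board; same axes. The top 100 mm of the board are free of the stand on both sides, plain, and can be pinched across the thickness
- holder: fixed green and black filing stand, base 130 x 144 mm, one slot 16 mm wide slanted 25 degrees from vertical (its top leans to the stand's -x); slot back 70 mm, front lip 28 mm long along the slant. Origin: table level, 22 mm below the centre of the slot's floor; x: the side the printed face looks to; y: along the slot; z: up
- rest: fixed low cream control box 140 mm deep (x -140 to 0), 180 mm wide, 85 mm high. Origin: table level at the foot of its plain front face, mid-width; x: out of that face; y: along it; z: up. In front of the face: an aluminium ledge, top 6 mm above the table, x 0 to 46 mm, closed by a yellow lip, x 46 to 54 mm, 20 mm high, as wide as the box
- rest_edge (a point): middle of the box's top front edge, 85 mm above the table, against which the board's back rests; a board with its foot against the yellow lip leans about 25 degrees from vertical. Same axes as the control box
- bin: bystander: red parts bin, loose, open box 100 x 150 x 60 mm; origin at the centre of its underside
- stator: bystander: wound copper and steel stator standing on the table, loose, 72 mm across, 54 mm high; origin at the centre of its underside
- bottle: bystander: small amber bottle, loose, 56 mm across, 140 mm high; origin at the centre of its underside
Things that resemble listed ones, but are neither listed nor needed, are in the scene too. Several things look just like the holder: the one meant starts farthest from the robot's base. Several things have the shape of the board; the one meant has the colours described above.

How it is judged:
By the outcome, as a careful person would: the job done as asked, in the order asked, and still so for the second after the job is handed in, with the robot touching nothing.
It also fails if it takes over 40 s, if anything falls off the work surface, if the arm or the gripper's body presses on something with over 40 N, if the wrist force passes 120 N, or if a joint passes its speed limit or range.

### The arm

A 6-joint arm with a two-finger parallel gripper is mounted at the origin on the work surface. World frame = base frame: x ahead of the robot, y to its left, z up, the work surface at z = 0. Lengths are in m, angles in degrees, forces in N, time in s.
With the tool pointing down it reaches from about 0.3 to 0.75 m from the base axis. Payload 8.5 kg.
Tool frame: the origin (TCP) lies at the very end of the fingers, on their centre line; the grasp point (between the pads) lies 19 mm behind it; z points along the fingers, y is the line along which they close (so a half turn about z gives the same grasp; the last joint's range is limited). The gripper opens to 85 mm and grips with 20 to 120 N. Pads are 22 mm wide; open, the fingers measure 114 mm over their backs; the gripper's body (76 mm by 85 mm) begins 54 mm behind the grasp point. The pads swing forward as they close: fully open they stand 13 mm farther back than shut.
Start: joints at [52.58, 21.807, 74.336, -0, 83.858, -12.336], TCP at [0.233, 0.498, 0.231] pointing down, gripper open.
Joint ranges: [-178.18, 178.18], [-50.72, 133.34], [12.68, 142.11], [-81.47, 261.47], [9.98, 163.14], [-165.26, 165.26]. Speed limits (degrees/s): [136.94, 136.94, 180, 180, 180, 180].

### API

Orientations are given as a 3x3 rotation matrix whose columns are the frame's x, y, z axes.
In Python, from rig import env gives the robot as it stands.
- The arm moves only by the tool move_arm, never from a script. Its argument "plan" is a list of rows, each a list of 7 numbers: the turn, a rotation vector about the tool's x, y, z in degrees, then the shift along the tool's x, y, z in cm, then the gripper command: -1 is shut, 1 is fully open, values between are in proportion. In form: [[ax, ay, az, tx, ty, tz, jaw], ...]. A call has 1 to 5 rows; each row is the pose to reach, as a shift and turn from the pose commanded when the call began, along the tool's axes at that moment; what a row does not reach only later rows make up. A row lasts 1/10 s, in which the tool goes at most 50 mm and 8.59 degrees, less where a joint would pass 70% of its speed; a pose out of reach is approached as far as the arm can. A call with a gripper value outside its range is refused whole. The fingers move at their own pace and stop on an object; "squeeze" is the grip in N (left out, the last holds). Time passes only in rows, so rows that repeat a pose let the fingers close. It gives the time, the measured TCP pose, the force, the opening and the grip force at its end, in the units of the state.
- env.observe(): the state, without advancing time (a new reading comes with each control period).
- env.get_image(name): name is "side" or "top"; returns a dict with "color" (384x512x3 uint8, red, green, blue), "fov_y" (degrees; the focal length in pixels is half the picture's height over the tangent of half this angle, whatever the lens; pixels are square), "cx", "cy" (the principal point, pixels), "distortion" ([k1, k2, p1, p2, k3] as OpenCV has them; the pictures are not rectified), "R" (3x3) and "t" (3): a world point X has camera coordinates R X + t. Camera axes: x right, y down, z forward; pixel columns grow to the right and rows downward; lengths in m; the calibration is good to about 2 mm. A picture is of the moment at which its call begins. There is no depth.
- env.close_job(): hands the job in; it is judged then, once.
Trained networks look in a picture, given as the dict that the camera call returned (one of the last four; its "shot" number tells which), for a name from the list of things; names that differ only in an ending like _2 or _b are one class to them, and where a whole thing is asked for, a point or a joint stands for the part that bears it (a point fixed in the world has none). Each returns a list of dicts, best first, with "conf" (0 to 1); they miss things now and then, are a little off and sometimes report something else, mostly with a low value. They report only what shows in the picture. A call takes as long as a camera call. They do not tell look-alikes from the thing itself.
- env.outline_of(target, picture): "mask" (384x512 bool, what is visible of it) and "bbox" ([centre column, centre row, width, height] in pixels, round what is visible of it).
- env.tip_of(target, picture): "pixel" ([column, row] in pixels: a listed point, or the origin of a listed thing).
The state is a dict: "time_s": time; "q": joint angles; "qvel": joint speeds; "joint_efforts": joint torques, N m; "position": TCP position; "tool_rot": TCP orientation; "ft_force": force on the tool from outside, world axes, zero at the start; "wrist_torque": the same for the moment, N m; "grip_width": finger opening in m; "gripper_force": force on a finger pad.
Only numpy, scipy, OpenCV 4.12 (cv2) and the standard library are available. Lean on these libraries where they do the work, as an engineer would, in place of code of your own. Each camera call takes 0.05 s, during which the arm holds its last target. There are 200 camera calls.

## Working session

There is one attempt and no reset: what is moved stays moved. The work goes in short steps, Python scripts to look and compute and a tool call to move; the robot and the scene stay as the last step left them, time stands still between calls to the robot, and variables do not carry over. Pictures are saved under pics/ and viewed, at most 10 in all, crops included, and the job is handed in when it is done.

Besides the shell and the picture viewer there is one more tool, called as a command line: name --pt "numbers of a row" for each row, then --argument value for the rest. move_arm: Moves the arm, as the interface text tells. Its arguments: {"type":"object","properties":{"plan":{"type":"array"},"squeeze":{"type":"number"}},"required":["plan"]}

```bash
mkdir -p pics; ls; python3 - <<'E'
from rig import env
import cv2,numpy as np
for n in("side","top"):
    p=env.get_image(n); cv2.imwrite(f"pics/{n}0.png",p["color"][:,:,::-1])
    print(n,p["fov_y"],p["cx"],p["cy"],p["distortion"],np.round(p["R"],4).tolist(),np.round(p["t"],4).tolist())
    for t in("board","board_top","holder","rest","rest_edge"):
        print(t,[(np.round(d["pixel"],1).tolist(),round(d["conf"],2)) for d in env.tip_of(t,p)],[(np.round(d["bbox"],0).tolist(),round(d["conf"],2)) for d in env.outline_of(t,p)] if t in("board","holder","rest") else"")
E
```

```text
pics
side 56.88736674122835 257.44981995163886 190.69757187948093 [-0.03106779  0.          0.          0.          0.        ] [[0.9737, -0.2277, -0.0082], [-0.1244, -0.501, -0.8565], [0.1909, 0.835, -0.5161]] [-0.6113, 0.1753, 1.071]
board [([271.6, 247.1], 0.83), ([370.8, 307.1], 0.75), ([203.8, 165.1], 0.32)] [([346.0, 292.0, 82.0, 65.0], 0.97), ([257.0, 221.0, 32.0, 64.0], 0.76)]
board_top [([240.7, 196.9], 0.74), ([314.3, 271.8], 0.67)] 
holder [([269.3, 250.4], 0.93), ([208.6, 302.8], 0.73)] [([203.0, 296.0, 66.0, 70.0], 0.68), ([266.0, 246.0, 48.0, 46.0], 0.62)]
rest [([247.5, 197.0], 0.58)] [([242.0, 193.0, 75.0, 48.0], 0.84)]
rest_edge [([253.0, 177.7], 0.56)] 
top 42.40065112237916 265.3747635063769 193.30861586921432 [0.05720725 0.         0.         0.         0.        ] [[0.0066, -1.0, -0.0066], [-0.998, -0.0062, -0.0629], [0.0628, 0.007, -0.998]] [0.0126, 0.6393, 1.5728]
board [([324.0, 195.8], 0.8), ([405.9, 142.2], 0.73)] [([326.0, 210.0, 33.0, 30.0], 0.78), ([383.0, 155.0, 64.0, 58.0], 0.73)]
board_top [([356.5, 170.4], 0.87), ([321.0, 221.2], 0.66)] 
holder [([371.9, 259.6], 0.92), ([325.3, 200.8], 0.86)] [([323.0, 201.0, 52.0, 42.0], 0.95), ([371.0, 266.0, 56.0, 54.0], 0.63)]
rest [([225.1, 194.9], 0.67), ([222.9, 191.4], 0.55)] [([226.0, 207.0, 66.0, 67.0], 0.72)]
rest_edge [([223.8, 192.1], 0.72)]
```

```bash
python3 - <<'E'
import cv2,numpy as np
a=cv2.imread("pics/top0.png")[110:330,180:440]; cv2.imwrite("pics/topc.png",cv2.resize(a,None,fx=2.7,fy=2.7,interpolation=2)[:600])
a=cv2.imread("pics/side0.png")[140:350,160:420]; cv2.imwrite("pics/sidec.png",cv2.resize(a,None,fx=2.8,fy=2.8,interpolation=2))
E
```

```text
(no output)
```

View pics/topc.png

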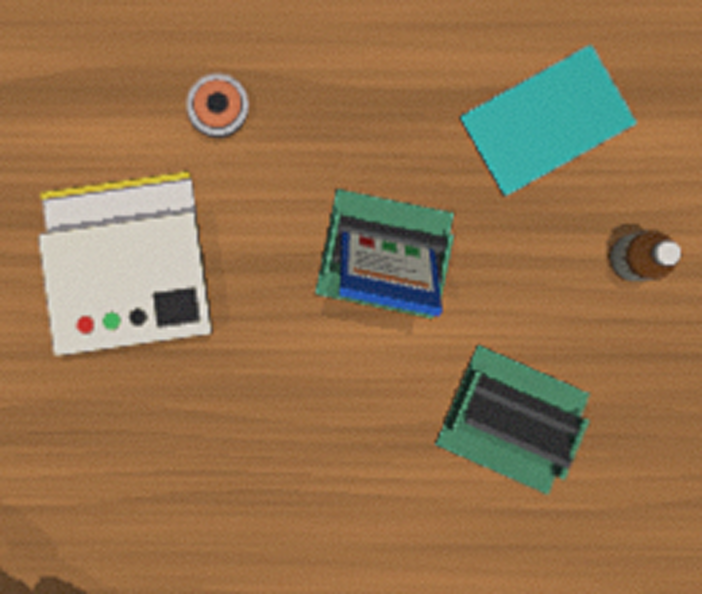

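View pics/sidec.png

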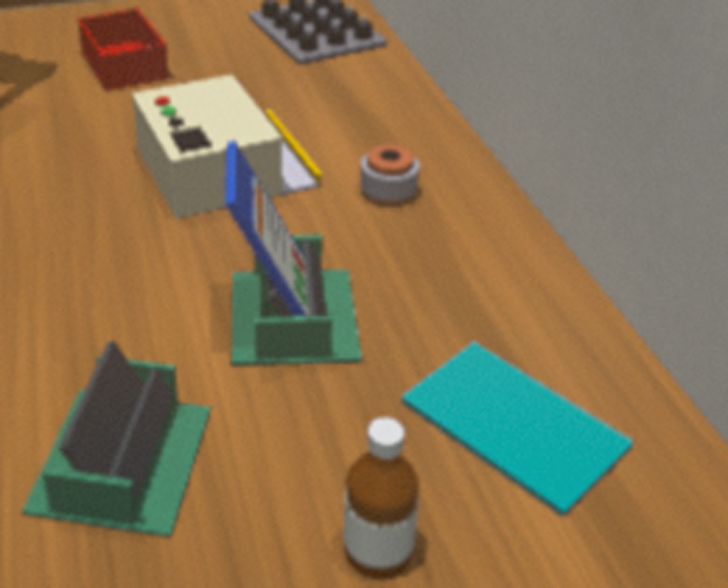

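View pics/top0.png

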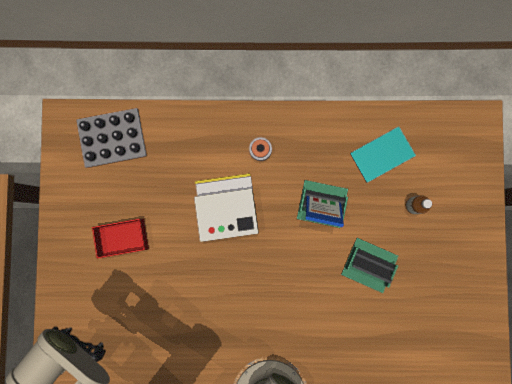

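Board candidates: the blue printed one, top pixel (324,208), and the teal slab lying flat at (383,155), a decoy. Holder candidates: the one at (323,203), farthest and holding the blue board, and the empty nearer one at (371,265). I'm choosing the blue board and the far stand; the close crop confirms the white sheet and orange bar. The rest is at (226,207) with its lip facing +x.

```bash
cat > h.py <<'E'
import numpy as np,cv2
from scipy.optimize import minimize
S=4
def Kd(p):
    f=p["color"].shape[0]/2/np.tan(np.radians(p["fov_y"]/2))
    return np.array([[f,0,p["cx"]],[0,f,p["cy"]],[0,0,1]]),np.array(p["distortion"],float)
def proj(p,X):
    K,d=Kd(p); return cv2.projectPoints(np.asarray(X,float).reshape(-1,1,3),cv2.Rodrigues(np.array(p["R"]))[0],np.array(p["t"],float),K,d)[0][:,0]
def box(a,b): return np.array([[x,y,z] for x in(a[0],b[0]) for y in(a[1],b[1]) for z in(a[2],b[2])],float)
def Rz(a): c,s=np.cos(a),np.sin(a); return np.array([[c,-s,0],[s,c,0],[0,0,1]])
def Ry(a): c,s=np.cos(a),np.sin(a); return np.array([[c,0,s],[0,1,0],[-s,0,c]])
def render(p,parts):
    m=np.zeros((384*S,512*S),np.uint8)
    for X in parts:
        h=cv2.convexHull(((proj(p,X)+.5)*S*16-8).astype(np.int32)); cv2.fillConvexPoly(m,h,255,shift=4)
    return cv2.resize(m,(512,384),interpolation=cv2.INTER_AREA)/255.
BOARD=box((-.005,-.055,0),(.005,.055,.18))
REST=[box((-.14,-.09,0),(0,.09,.085)),box((0,-.09,0),(.046,.09,.006)),box((.046,-.09,0),(.054,.09,.02))]
def place(X,v,lean=0,z=0): return X@(Rz(v[2])@Ry(lean)).T+[v[0],v[1],z]
def fit(parts,v0,views,step=(.01,.01,.1)):
    "views: (picture, mask, weight image)"
    def loss(v): return sum((w*np.abs(render(p,parts(v))-m)).sum() for p,m,w in views)
    v=np.array(v0,float); n=len(v)
    for k in(1,.3,.1):
        sx=np.vstack([v]+[v+np.eye(n)[i]*step[i]*k for i in range(n)])
        r=minimize(loss,v,method="Nelder-Mead",options=dict(initial_simplex=sx,maxfev=150)); v=r.x
    return v,r.fun,sum(m.sum() for _,m,_ in views)
def near(L,px):
    return min((d for d in L if d["conf"]>.3),key=lambda d:np.hypot(d["bbox"][0]-px[0],d["bbox"][1]-px[1]))["mask"]
E
cat > m.py <<'E'
from rig import env
from h import *
P={n:env.get_image(n) for n in("side","top")}
M={n:{t:near(env.outline_of(t,P[n]),px) for t,px in q.items()} for n,q in dict(side=dict(board=(257,221),holder=(266,246),rest=(242,193)),top=dict(board=(326,210),holder=(323,201),rest=(226,207))).items()}
V=lambda t,ign:[(P[n],M[n][t]*1.,1.-cv2.dilate(sum(M[n][i]*1 for i in ign).astype(np.uint8),np.ones((3,3))) if ign else 1.) for n in P]
r=lambda o:(np.round(o[0],4).tolist(),np.degrees(o[0][2]).round(2),round(o[1]),round(o[2]))
for vw in (slice(0,2),slice(0,1),slice(1,2)):
    print("rest",r(fit(lambda v:[place(X,v) for X in REST],(.6,.2,.1),V("rest",["board"])[vw])))
    b=lambda v:[place(BOARD,v[:3],-v[3] if len(v)>3 else -np.radians(25),.022)]
    print("board",r(fit(b,(.62,-.05,-.15),V("board",["holder"])[vw])))
# yellow lip by colour, top view
hsv=cv2.cvtColor(P["top"]["color"],cv2.COLOR_RGB2HSV); y=((abs(hsv[...,0].astype(int)-27)<5)&(hsv[...,1]>170)&(hsv[...,2]>120)); y[:170]=0;y[200:]=0;y[:,:190]=0;y[:,258:]=0
w=cv2.dilate(y.astype(np.uint8),np.ones((9,9)))
print("lip",r(fit(lambda v:[place(REST[2],v)],(.6,.2,.1),[(P["top"],y*1.,w*1.)])))
# blue board incl. sheet colour check: blue pixels in top view
bl=(abs(hsv[...,0].astype(int)-112)<12)&(hsv[...,1]>120); ys,xs=np.nonzero(bl); print("blue",bl.sum(),xs.min(),xs.max(),ys.min(),ys.max())
for t in("board","board_top"): 
    for n in P: print(t,n,[np.round(d["pixel"],1).tolist() for d in env.tip_of(t,P[n])])
E
python3 m.py
```

```text
rest ([0.6391, 0.1485, 0.1511], np.float64(8.66), 156, 5711)
board ([0.6208, -0.1474, 0.396], np.float64(22.69), 470, 1671)
rest ([0.6394, 0.1501, 0.1494], np.float64(8.56), 60, 2105)
board ([0.6256, -0.1721, -0.1783], np.float64(-10.22), 28, 750)
rest ([0.6385, 0.1489, 0.1587], np.float64(9.09), 86, 3606)
board ([0.6224, -0.1717, -0.2309], np.float64(-13.23), 18, 921)
lip ([0.6, 0.2, 0.1], np.float64(5.73), 106, 106)
blue 399 68 342 123 357
board side [[375.0, 311.9], [271.7, 243.2]]
board top [[406.8, 140.8], [324.9, 198.4]]
board_top side [[238.3, 197.6], [318.0, 272.6]]
board_top top [[358.8, 170.3]]
```

```bash
sed -i '/^for vw/,$d' m.py; cp m.py m0.py; cat >> m.py <<'E'
np.savez("shot.npz",**{f"{n}_{t}":M[n][t] for n in M for t in M[n]})
b=lambda v:[place(BOARD,v[:3],-v[3] if len(v)>3 else -np.radians(25),.022)]
print("board",r(fit(b,(.624,-.172,-.2),V("board",["holder"]))))
bv=fit(b,(.624,-.172,-.2,.436),V("board",["holder"]),(.005,.005,.05,.03)); print("board4",np.round(bv[0],4),np.degrees(bv[0][2:]),bv[1])
hp=[box((-.065,-.072,0),(.065,.072,.004))]
H=[place(box((-.008,-.055,0),(-.014,.055,.07)),(0,0,0),-np.radians(25),.022)]
hv=fit(lambda v:[place(X,v) for X in hp+H],(.624,-.172,-.2),V("holder",["board"])); print("holder",r(hv))
rv=fit(lambda v:[place(X,v) for X in REST],(.639,.149,.15),V("rest",["board"]))[0]
hsv=cv2.cvtColor(P["top"]["color"],cv2.COLOR_RGB2HSV).astype(int); y=(abs(hsv[...,0]-27)<5)&(hsv[...,1]>170)&(hsv[...,2]>120); y[:170]=0;y[200:]=0;y[:,:190]=0;y[:,258:]=0
w=cv2.dilate(y.astype(np.uint8),np.ones((9,9)))
print("lip",r(fit(lambda v:[place(REST[2],v)],rv,[(P["top"],y*1.,w*1.)],(.004,.004,.03))))
out=[]
for n,(x0,y0) in dict(side=(190,140),top=(190,160)).items():
    k=5; im=cv2.resize(P[n]["color"][y0:y0+140,x0:x0+160,::-1],None,fx=k,fy=k,interpolation=2) if 0 else cv2.resize(P[n]["color"][y0:y0+150,x0:x0+165,::-1],None,fx=2.4,fy=2.4,interpolation=2)
    for X,c in [(b(bv[0])[0],(0,0,255))]+[(place(X,rv),(255,0,255)) for X in REST]+[(place(hp[0],hv[0]),(0,255,255))]:
        q=((proj(P[n],X)+.5-[x0,y0])*2.4).astype(int)
        for i in range(8):
            for j in(1,2,4):
                if not i&j: cv2.line(im,tuple(q[i].tolist()),tuple(q[i|j].tolist()),c,1)
    out.append(im)
cv2.imwrite("pics/ov.png",np.hstack(out))
E
python3 m.py
```

```text
board ([0.6251, -0.1659, -0.1732], np.float64(-9.93), 47, 1637)
board4 [ 0.6243 -0.1662 -0.1729  0.4321] [-9.90380539 24.75665883] 46.61960784313726
holder ([0.6095, -0.1676, -0.1929], np.float64(-11.05), 234, 2365)
lip ([0.6401, 0.1497, 0.1492], np.float64(8.55), 84, 104)
```

View pics/ov.png

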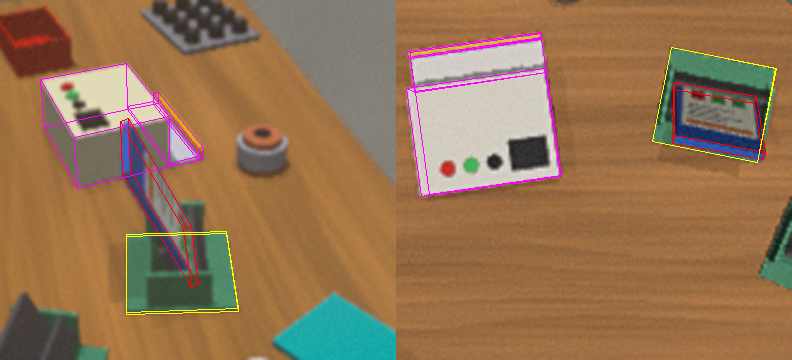

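```bash
cat >> h.py <<'E'
from scipy.spatial.transform import Rotation as Ro
def tool_for(foot,yaw,lean,s,sg=1,off=0):
    "TCP pose with fingertips s up the board from its foot"
    B=Rz(yaw)@Ry(-lean); z=-B[:,2]; y=sg*B[:,0]; x=np.cross(y,z)
    return np.array(foot)+s*B[:,2]+off*B[:,0],np.stack([x,y,z],1)
def delta(env,p,R):
    o=env.observe(); R0=np.array(o["tool_rot"]); p0=np.array(o["position"])
    rv=Ro.from_matrix(R0.T@R).as_rotvec(degrees=True)
    return np.r_[rv,R0.T@(p-p0)*100].round(2).tolist()
E
python3 - <<'E'
from rig import env
from h import *
o=env.observe(); print(o["time_s"],np.round(o["tool_rot"],3).tolist(),o["grip_width"])
for sg in(1,-1):
  for s in (.26,.125):
    p,R=tool_for((.6245,-.167,.022),np.radians(-10.2),np.radians(25),s,sg); print(sg,s,p.round(3),delta(env,p,R))
E
```

```text
1.9 [[-0.906, 0.424, 0.0], [0.424, 0.906, 0.0], [-0.0, 0.0, -1.0]] 0.08529719357847558
1 0.26 [ 0.516 -0.148  0.258] [-21.29, -16.37, 73.85, -53.02, -46.47, -2.63]
1 0.125 [ 0.573 -0.158  0.135] [-21.29, -16.37, 73.85, -58.54, -45.0, 9.6]
-1 0.26 [ 0.516 -0.148  0.258] [17.56, -22.83, -103.01, -53.02, -46.47, -2.63]
-1 0.125 [ 0.573 -0.158  0.135] [17.56, -22.83, -103.01, -58.54, -45.0, 9.6]
```

move_arm --pt "-21.3 -16.4 73.9 -53 -46.5 -2.6 1" --pt "-21.3 -16.4 73.9 -53 -46.5 -2.6 1" --pt "-21.3 -16.4 73.9 -53 -46.5 -2.6 1" --pt "-21.3 -16.4 73.9 -53 -46.5 -2.6 1" --pt "-21.3 -16.4 73.9 -53 -46.5 -2.6 1"

```text
time_s: 2.4
position: [0.3337, 0.2675, 0.2408]
tool_rot: [[-0.398, 0.883, 0.249], [0.915, 0.403, 0.03], [-0.074, 0.24, -0.968]]
ft_force: [1.0, 0.8, 0.1]
grip_width: 0.0854
gripper_force: 0.0
```

```bash
cat > d.py <<'E'
import sys
from rig import env
from h import *
s,sg=float(sys.argv[1]),1
p,R=tool_for((.6245,-.167,.022),np.radians(-10.2),np.radians(25),s,sg); o=env.observe();print(o["time_s"],np.round(o["position"],3),p.round(3),delta(env,p,R),np.round(o["q"],0))
E
python3 d.py .26
```

```text
2.4 [0.334 0.267 0.241] [ 0.516 -0.148  0.258] [-9.5, -7.35, 33.16, -45.34, -0.2, 1.68] [26.  4. 99. -5. 64.  3.]
```

move_arm --pt "-9.5 -7.4 33.2 -45.3 -0.2 1.7 1" --pt "-9.5 -7.4 33.2 -45.3 -0.2 1.7 1" --pt "-9.5 -7.4 33.2 -45.3 -0.2 1.7 1" --pt "-9.5 -7.4 33.2 -45.3 -0.2 1.7 1" --pt "-9.5 -7.4 33.2 -45.3 -0.2 1.7 1"

```text
time_s: 2.9
position: [0.4351, 0.0396, 0.2499]
tool_rot: [[0.177, 0.892, 0.415], [0.984, -0.16, -0.076], [-0.001, 0.422, -0.907]]
ft_force: [1.9, 1.6, -0.7]
grip_width: 0.0851
gripper_force: 0.0
```

```bash
python3 d.py .26
```

```text
2.9 [0.435 0.04  0.25 ] [ 0.516 -0.148  0.258] [-0.04, 0.05, 0.05, -16.99, 10.57, 4.09] [-10.  -0. 104.   0.  51.  -0.]
```

move_arm --pt "0 0 0 -17 10.6 4.1 1" --pt "0 0 0 -17 10.6 4.1 1" --pt "0 0 0 -17 10.6 4.1 1" --pt "0 0 0 -17 10.6 4.1 1" --pt "0 0 0 -17 10.6 4.1 1"

```text
time_s: 3.4
position: [0.5192, -0.1508, 0.2573]
tool_rot: [[0.177, 0.893, 0.414], [0.984, -0.16, -0.077], [-0.003, 0.421, -0.907]]
ft_force: [-0.6, 0.2, -0.1]
grip_width: 0.0855
gripper_force: 0.0
```

```bash
python3 d.py .20; python3 - <<'E'
from rig import env
import cv2,numpy as np
o=[]
for n,(x,y) in dict(side=(180,110),top=(250,130)).items():
    p=env.get_image(n); o.append(cv2.resize(p["color"][y:y+160,x:x+130,::-1],None,fx=3,fy=3,interpolation=2))
cv2.imwrite("pics/pre.png",np.hstack(o))
E
```

```text
3.4 [ 0.519 -0.151  0.257] [ 0.541 -0.152  0.203] [-0.07, 0.17, 0.06, 0.29, -0.28, 5.83] [-33.  10.  91.  11.  56. -28.]
```

View pics/pre.png

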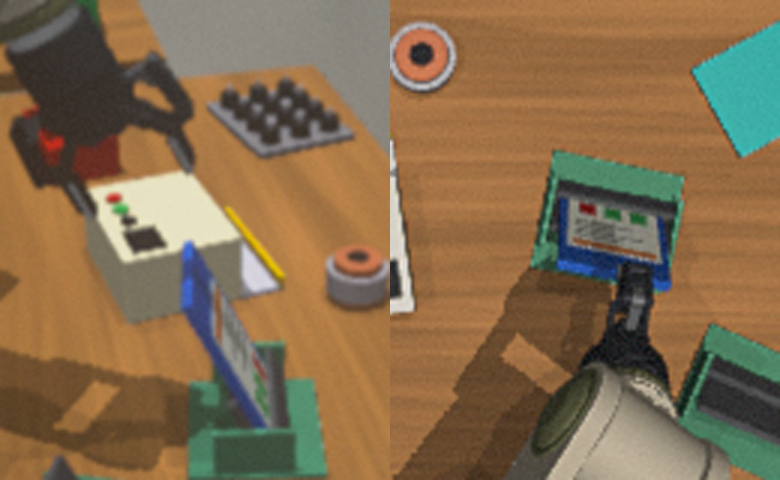

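```bash
python3 - <<'E'
from rig import env
from h import *
o=env.observe(); t=np.array(o["position"]); R=np.array(o["tool_rot"])
for n,(x,y) in dict(side=(180,110),top=(250,130)).items():
    p=env.get_image(n)
    top=np.array(tool_for((.6245,-.167,.022),np.radians(-10.2),np.radians(25),.18)[0])
    pts=[t,t+R@[0,.05,-.013],t+R@[0,-.05,-.013],top]
    print(n,((proj(p,pts)-[x,y])*[3,3]+[0 if n=="side" else 390,0]).round(0).tolist(),[ (np.round(d["pixel"],1),d["conf"]) for d in env.tip_of("board_top",p)])
E
```

```text
side [[144.0, 201.0], [189.0, 165.0], [86.0, 212.0], [185.0, 270.0]] [(array([240. , 199.3]), 0.94), (array([314.3, 269. ]), 0.56)]
top [[614.0, 308.0], [626.0, 265.0], [603.0, 363.0], [612.0, 274.0]] [(array([324.9, 217.3]), 0.66), (array([356.9, 171.3]), 0.65)]
```

move_arm --pt "0 0 0 0.3 -0.3 4 1" --pt "0 0 0 0.3 -0.3 7.5 1" --pt "0 0 0 0.3 -0.3 10.5 1" --pt "0 0 0 0.3 -0.3 13.3 1" --pt "0 0 0 0.3 -0.3 13.3 1"

```text
time_s: 4.2
position: [0.5699, -0.1507, 0.1327]
tool_rot: [[0.171, 0.896, 0.41], [0.985, -0.155, -0.071], [-0.0, 0.416, -0.909]]
ft_force: [0.2, -0.8, 0.1]
grip_width: 0.0857
gripper_force: 0.0
```

```bash
python3 d.py .125; python3 - <<'E'
from rig import env
import cv2,numpy as np
o=[]
for n,(x,y) in dict(side=(190,140),top=(260,150)).items():
    p=env.get_image(n); o.append(cv2.resize(p["color"][y:y+130,x:x+100,::-1],None,fx=4,fy=4,interpolation=2))
cv2.imwrite("pics/grip.png",np.hstack(o))
E
```

```text
4.2 [ 0.57  -0.151  0.133] [ 0.573 -0.158  0.135] [-0.42, -0.13, 0.32, -0.64, 0.45, -0.08] [-30.  23.  96.  13.  39. -29.]
```

View pics/grip.png

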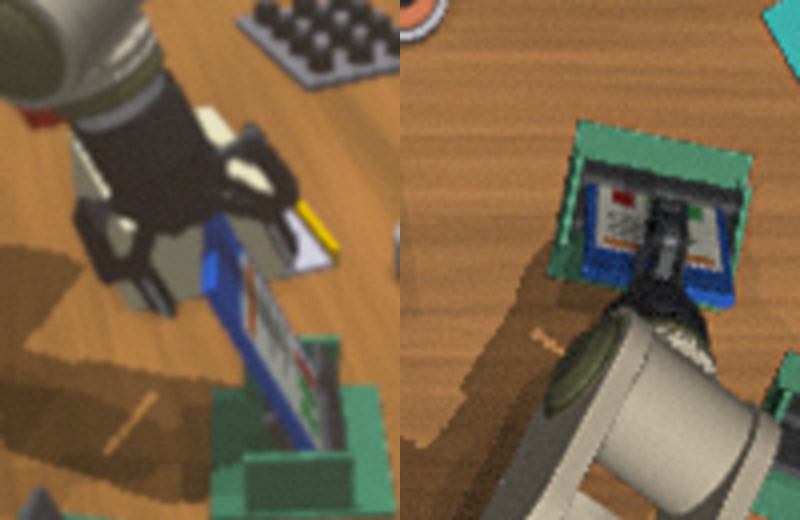

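The board sits between the open fingers and is centred on them (top crop x≈660). Closing.

move_arm --pt "0 0 0 -0.2 0.2 0 -1" --pt "0 0 0 -0.2 0.2 0 -1" --pt "0 0 0 -0.2 0.2 0 -1" --pt "0 0 0 -0.2 0.2 0 -1" --pt "0 0 0 -0.2 0.2 0 -1" --squeeze 50

```text
time_s: 4.8
position: [0.5719, -0.1547, 0.1366]
tool_rot: [[0.173, 0.894, 0.414], [0.985, -0.156, -0.075], [-0.002, 0.421, -0.907]]
ft_force: [-0.5, 1.3, 0.1]
grip_width: 0.012
gripper_force: 0.0
```

move_arm --pt "0 0 0 0 0 0 -1" --pt "0 0 0 0 0 0 -1" --pt "0 0 0 0 0 0 -1" --pt "0 0 0 0 0 0 -1" --pt "0 0 0 0 0 0 -1"

```text
time_s: 5.3
position: [0.5723, -0.1547, 0.1369]
tool_rot: [[0.173, 0.893, 0.415], [0.985, -0.156, -0.075], [-0.002, 0.422, -0.907]]
ft_force: [0.1, 1.8, 4.8]
grip_width: 0.0095
gripper_force: 49.5
```

move_arm --pt "0 0 0 0 0 -1.5 -1" --pt "0 0 0 0 0 -4.5 -1" --pt "0 0 0 0 0 -8 -1" --pt "0 0 0 0 0 -11.5 -1" --pt "0 0 0 0 0 -15 -1"

```text
time_s: 5.8
position: [0.5085, -0.1431, 0.2725]
tool_rot: [[0.172, 0.895, 0.411], [0.985, -0.156, -0.074], [-0.002, 0.418, -0.909]]
ft_force: [-0.3, 0.5, -0.8]
grip_width: 0.0093
gripper_force: 49.1
```

move_arm --pt "0 0 0 0 0 0 -1" --pt "0 0 0 0 0 0 -1"

```text
time_s: 6.0
position: [0.5094, -0.1434, 0.2717]
tool_rot: [[0.173, 0.894, 0.413], [0.985, -0.156, -0.074], [-0.002, 0.419, -0.908]]
ft_force: [0.7, -0.4, -2.4]
grip_width: 0.0098
gripper_force: 49.1
```

```bash
cat > held.py <<'E'
# fit the held board in both views: s, sideways shift and in-hand tilts relative to the tool
from rig import env
from h import *
from scipy.optimize import least_squares
o=env.observe(); t=np.array(o["position"]); R=np.array(o["tool_rot"])
P={n:env.get_image(n) for n in("side","top")}
def Bpose(v): # v: s, lateral, tilt about face normal, tilt about width axis
    R0=np.stack([R[:,1],-np.cross(R[:,1],-R[:,2])*-1,-R[:,2]],1); R0[:,1]=np.cross(R0[:,2],R0[:,0])
    RB=R0@Ro.from_rotvec([v[2],v[3],0]).as_matrix()
    return t-v[0]*RB[:,2]+v[1]*RB[:,1],RB
def pts(v): f,RB=Bpose(v); return BOARD@RB.T+f
if __name__=="__main__":
    v=np.array([.125,0,0,0]); f,RB=Bpose(v); c=f+RB[:,2]*.07
    views=[]
    for n in P:
        m=near(env.outline_of("board",P[n]),proj(P[n],[c])[0])
        # only the lower 2/3, away from the gripper
        h=render(P[n],[(box((-.06,-.04,.10),(.06,.04,.36))@RB.T+f)])
        views.append((P[n],m*1.,1.*(cv2.dilate(h,np.ones((3,3)))<.01))); print(n,m.sum())
    for vw in(views,views[:1],views[1:]):
        r=fit(lambda v:[pts(v)],v,vw,(.008,.008,.06,.06)); f,RB=Bpose(r[0])
        print("s,lat",r[0][:2].round(4),"tilts",np.degrees(r[0][2:]).round(1),"res",round(r[1]),"foot",f.round(4),"yaw",np.degrees(np.arctan2(RB[1,0],RB[0,0])).round(1),"lean",np.degrees(np.arccos(RB[2,2])).round(1))
E
python3 held.py
```

```text
side 849
top 1016
s,lat [ 0.1247 -0.0035] tilts [ 0.1 -0.4] res 31 foot [ 0.5611 -0.156   0.1589] yaw -9.9 lean 25.2
s,lat [ 0.1279 -0.0013] tilts [1.3 0.2] res 17 foot [ 0.5621 -0.1513  0.1554] yaw -9.9 lean 24.6
s,lat [ 0.1302 -0.0037] tilts [-0.6  1.8] res 10 foot [ 0.5584 -0.1574  0.1519] yaw -9.9 lean 23.0
```

```bash
cat > g.py <<'E'
import sys
from rig import env
from h import *
x,z,lean=map(float,sys.argv[1:4]); a=np.radians(8.6); s=.126; lat=-.003
foot=np.array([.6395,.149,0])+Rz(a)@[x,0,z]
p,R=tool_for(foot,a,np.radians(lean),s); p=p-lat*Rz(a)[:,1]
o=env.observe(); print(o["time_s"],delta(env,p,R),np.round(o["q"],0))
E
python3 g.py .037 .15 19
```

```text
6.2 [5.63, 6.95, -17.2, 31.19, 6.54, 3.14] [-33.   8.  91.  11.  58. -27.]
```

move_arm --pt "0.8 1.0 -2.5 4 0.8 0 -1" --pt "1.6 2.0 -4.9 8.5 1.7 0.3 -1" --pt "2.4 3.0 -7.4 13 2.7 0.8 -1" --pt "3.2 4.0 -9.8 17.5 3.6 1.3 -1" --pt "4.0 5.0 -12.3 22 4.6 1.8 -1"

```text
time_s: 6.7
position: [0.5969, 0.0667, 0.2736]
tool_rot: [[-0.06, 0.934, 0.352], [0.998, 0.058, 0.017], [-0.005, 0.353, -0.936]]
ft_force: [-0.6, -0.0, -1.6]
grip_width: 0.0094
gripper_force: 49.1
```

```bash
python3 g.py .037 .15 19
```

```text
6.7 [1.64, 2.01, -4.76, 8.22, 3.9, 1.9] [ -6.  17.  78.   3.  65. -11.]
```

move_arm --pt "0.8 1 -2.4 3.5 1.7 0.8 -1" --pt "1.6 2 -4.8 7 3.3 1.6 -1" --pt "1.6 2 -4.8 8.2 3.9 1.9 -1" --pt "1.6 2 -4.8 8.2 3.9 1.9 -1" --pt "1.6 2 -4.8 8.2 3.9 1.9 -1"

```text
time_s: 7.2
position: [0.6346, 0.1485, 0.2697]
tool_rot: [[-0.148, 0.935, 0.324], [0.989, 0.14, 0.047], [-0.001, 0.327, -0.945]]
ft_force: [-0.2, -0.8, -1.6]
grip_width: 0.0092
gripper_force: 49.2
```

```bash
python3 held.py; python3 g.py .037 .15 19; python3 g.py .037 .03 19
```

```text
side 370
top 447
s,lat [ 0.1132 -0.0034] tilts [-0.3  0.6] res 34 foot [0.6707 0.1497 0.1625] yaw 8.5 lean 18.5
s,lat [0.1241 0.0047] tilts [ 1.9 -1.4] res 21 foot [0.6762 0.1635 0.1537] yaw 8.5 lean 20.6
s,lat [ 0.1252 -0.0035] tilts [-0.   2.1] res 6 foot [0.6713 0.1502 0.15  ] yaw 8.5 lean 17.0
7.4 [0.2, 0.11, -0.14, 0.33, 0.03, 0.19] [ 2. 23. 69.  2. 69. -7.]
7.4 [0.2, 0.11, -0.14, 0.34, -3.91, 11.53] [ 2. 23. 69.  2. 69. -7.]
```

move_arm --pt "0.2 0.1 0 0.3 -0.9 2.9 -1" --pt "0.2 0.1 0 0.3 -1.9 5.8 -1" --pt "0.2 0.1 0 0.3 -2.9 8.6 -1" --pt "0.2 0.1 0 0.3 -3.9 11.5 -1" --pt "0.2 0.1 0 0.3 -3.9 11.5 -1"

```text
time_s: 7.9
position: [0.6333, 0.1512, 0.1452]
tool_rot: [[-0.148, 0.938, 0.314], [0.989, 0.139, 0.048], [0.002, 0.318, -0.948]]
ft_force: [-0.7, -0.0, -1.6]
grip_width: 0.009
gripper_force: 49.2
```

```bash
python3 g.py .037 .03 19; python3 g.py .038 .010 19;python3 - <<'E'
from rig import env
import cv2,numpy as np
o=[]
for n,(x,y) in dict(side=(190,110),top=(170,150)).items():
    p=env.get_image(n); o.append(cv2.resize(p["color"][y:y+120,x:x+100,::-1],None,fx=4,fy=4,interpolation=2))
cv2.imwrite("pics/low.png",np.hstack(o))
E
```

```text
7.9 [-0.47, -0.05, -0.14, -0.01, 0.29, -0.32] [ 2. 29. 80.  3. 53. -8.]
7.9 [-0.47, -0.05, -0.14, -0.01, -0.25, 1.61] [ 2. 29. 80.  3. 53. -8.]
```

View pics/low.png

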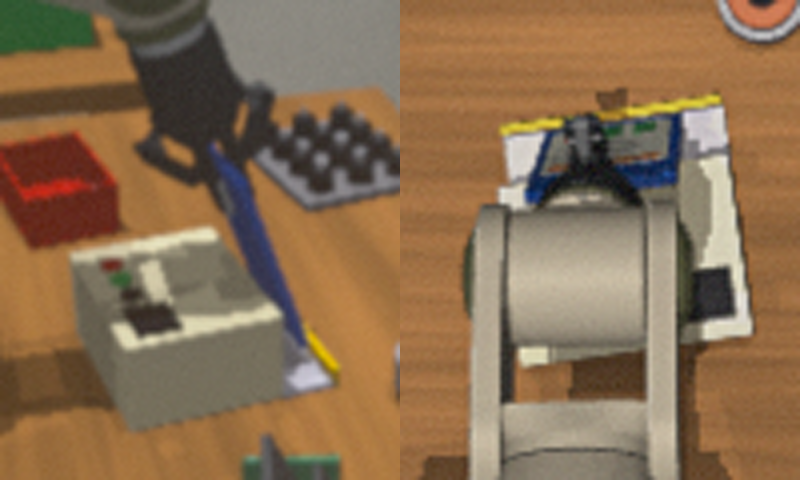

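The board is hanging just behind the yellow lip and roughly centred. I'll lower it gently until it touches.

move_arm --pt "-0.4 0 0 0 0 0.5 -1" --pt "-0.4 0 0 0 -0.1 1.0 -1" --pt "-0.4 0 0 0 -0.2 1.4 -1" --pt "-0.4 0 0 0 -0.2 1.4 -1"

```text
time_s: 8.4
position: [0.6388, 0.1522, 0.1379]
tool_rot: [[-0.149, 0.931, 0.332], [0.989, 0.14, 0.05], [-0.0, 0.336, -0.942]]
ft_force: [-6.0, -3.2, 11.9]
grip_width: 0.0091
gripper_force: 51.5
```

```bash
python3 g.py .038 .0081 19
```

```text
8.4 [0.63, 0.03, -0.05, -0.03, -0.62, 0.91] [ 2. 29. 81.  3. 50. -8.]
```

Contact came about 9 mm high with a sideways force, so the foot is on the lip. I'll lift, move it back toward the box with less lean, and check.

move_arm --pt "0 0 0 0 0 -0.7 -1" --pt "0 0 0 0 0 -1.5 -1" --pt "0 0 0 0 0 -1.5 -1"

```text
time_s: 8.7
position: [0.6333, 0.1518, 0.1508]
tool_rot: [[-0.149, 0.932, 0.33], [0.989, 0.14, 0.05], [0.001, 0.334, -0.943]]
ft_force: [-1.0, 0.5, -1.6]
grip_width: 0.0096
gripper_force: 49.3
```

```bash
python3 g.py .033 .03 13; python3 held.py
```

```text
8.7 [6.51, -0.02, -0.05, -0.07, 1.04, 0.16] [ 2. 28. 80.  3. 52. -8.]
side 239
top 397
s,lat [ 0.111  -0.0026] tilts [-0.5 -0.4] res 41 foot [0.6711 0.154  0.0464] yaw 8.5 lean 19.9
s,lat [0.1109 0.0165] tilts [ 3. -1.] res 19 foot [0.6681 0.1796 0.0479] yaw 8.5 lean 20.7
s,lat [ 0.1293 -0.0038] tilts [0.5 1.5] res 5 foot [0.6732 0.1551 0.0278] yaw 8.6 lean 18.0
```

move_arm --pt "3.2 0 0 -0.1 0.5 0.1 -1" --pt "6.5 0 0 -0.1 1.0 0.2 -1" --pt "6.5 0 0 -0.1 1.0 0.2 -1" --pt "6.5 0 0 -0.1 1.0 0.2 -1"

```text
time_s: 9.3
position: [0.643, 0.1523, 0.1502]
tool_rot: [[-0.149, 0.964, 0.221], [0.989, 0.145, 0.034], [0.001, 0.223, -0.975]]
ft_force: [0.8, -0.1, -1.9]
grip_width: 0.0096
gripper_force: 49.2
```

```bash
python3 g.py .033 .03 13;python3 g.py .033 .012 13; python3 g.py .033 .008 13
```

```text
9.3 [-0.1, -0.04, -0.05, 0.03, 0.12, -0.24] [ 3. 31. 73.  2. 63. -7.]
9.3 [-0.1, -0.04, -0.05, 0.03, -0.28, 1.52] [ 3. 31. 73.  2. 63. -7.]
9.3 [-0.1, -0.04, -0.05, 0.03, -0.37, 1.91] [ 3. 31. 73.  2. 63. -7.]
```

move_arm --pt "0 0 0 0 0 0.5 -1" --pt "0 0 0 0 -0.1 0.9 -1" --pt "0 0 0 0 -0.2 1.3 -1" --pt "0 0 0 0 -0.3 1.5 -1" --pt "0 0 0 0 -0.3 1.5 -1"

```text
time_s: 9.8
position: [0.6433, 0.1523, 0.1351]
tool_rot: [[-0.149, 0.964, 0.22], [0.989, 0.145, 0.034], [0.001, 0.222, -0.975]]
ft_force: [0.6, 0.5, -2.3]
grip_width: 0.0093
gripper_force: 49.3
```

```bash
python3 g.py .033 .008 13
```

```text
9.8 [-0.15, -0.04, -0.06, 0.03, -0.06, 0.43] [ 3. 32. 74.  2. 61. -7.]
```

move_arm --pt "0 0 0 0 0 0.2 -1" --pt "0 0 0 0 -0.1 0.4 -1" --pt "0 0 0 0 -0.1 0.4 -1"

```text
time_s: 10.1
position: [0.6434, 0.1523, 0.1311]
tool_rot: [[-0.149, 0.964, 0.22], [0.989, 0.145, 0.034], [0.001, 0.223, -0.975]]
ft_force: [0.2, 0.2, -1.7]
grip_width: 0.0091
gripper_force: 49.3
```

move_arm --pt "0 0 0 0 0 0.2 -1" --pt "0 0 0 0 -0.1 0.3 -1" --pt "0 0 0 0 -0.1 0.3 -1"

```text
time_s: 10.4
position: [0.6439, 0.1521, 0.1303]
tool_rot: [[-0.149, 0.963, 0.224], [0.989, 0.145, 0.034], [0.0, 0.226, -0.974]]
ft_force: [-3.6, -1.5, 8.5]
grip_width: 0.0094
gripper_force: 50.9
```

move_arm --pt "0 0 0 0 0.1 -0.4 -1" --pt "0 0 0 0 0.1 -0.4 -1"

```text
time_s: 10.6
position: [0.6435, 0.1523, 0.133]
tool_rot: [[-0.149, 0.964, 0.221], [0.989, 0.145, 0.034], [0.001, 0.224, -0.975]]
ft_force: [0.0, -0.2, -1.2]
grip_width: 0.0093
gripper_force: 49.3
```

```bash
python3 g.py .034 .012 13; python3 g.py .038 .011 21
```

```text
10.6 [-0.05, -0.03, -0.06, 0.03, 0.15, -0.15] [ 3. 32. 75.  2. 60. -7.]
10.6 [-8.05, -0.02, -0.06, 0.03, -1.23, 0.16] [ 3. 32. 75.  2. 60. -7.]
```

move_arm --pt "-2 0 0 0 -0.3 0 -1" --pt "-4 0 0 0 -0.6 0.1 -1" --pt "-6 0 0 0 -0.9 0.1 -1" --pt "-8 0 0 0 -1.2 0.1 -1" --pt "-8 0 0 0 -1.2 0.1 -1"

```text
time_s: 11.1
position: [0.6309, 0.1506, 0.1281]
tool_rot: [[-0.149, 0.925, 0.351], [0.989, 0.139, 0.054], [0.001, 0.355, -0.935]]
ft_force: [-0.2, -0.7, -1.7]
grip_width: 0.0095
gripper_force: 49.2
```

```bash
python3 g.py .038 .011 21; python3 g.py .038 .008 21; python3 g.py .0385 .008 23.5
```

```text
11.1 [-0.21, -0.04, -0.06, 0.02, 0.13, -0.01] [ 2. 29. 84.  3. 47. -8.]
11.1 [-0.21, -0.04, -0.06, 0.01, 0.02, 0.27] [ 2. 29. 84.  3. 47. -8.]
11.1 [-2.71, -0.04, -0.06, 0.01, -0.48, 0.3] [ 2. 29. 84.  3. 47. -8.]
```

move_arm --pt "0 0 0 0 0 0.2 -1" --pt "0 0 0 0 -0.1 0.4 -1" --pt "0 0 0 0 -0.1 0.4 -1"

```text
time_s: 11.4
position: [0.6337, 0.1504, 0.1258]
tool_rot: [[-0.148, 0.923, 0.355], [0.989, 0.139, 0.053], [-0.0, 0.359, -0.933]]
ft_force: [0.7, -1.7, 2.7]
grip_width: 0.0098
gripper_force: 50.0
```

move_arm --pt "-1 0 0 0 -0.2 0 -1" --pt "-2 0 0 0 -0.4 0 -1" --pt "-2 0 0 0 -0.4 0 -1"

```text
time_s: 11.7
position: [0.6296, 0.1499, 0.1242]
tool_rot: [[-0.148, 0.91, 0.387], [0.989, 0.136, 0.058], [0.0, 0.391, -0.92]]
ft_force: [-0.1, -1.9, 3.8]
grip_width: 0.0093
gripper_force: 50.1
```

move_arm --pt "-1 0 0 0 -0.2 0 -1" --pt "-1 0 0 0 -0.2 0 -1"

```text
time_s: 11.9
position: [0.6278, 0.1496, 0.1234]
tool_rot: [[-0.148, 0.903, 0.403], [0.989, 0.135, 0.061], [0.0, 0.407, -0.913]]
ft_force: [-0.4, -1.3, 3.2]
grip_width: 0.0093
gripper_force: 50.2
```

```bash
python3 - <<'E'
from rig import env
import cv2,numpy as np
o=[]
for n,(x,y) in dict(side=(210,130),top=(190,150)).items():
    p=env.get_image(n); o.append(cv2.resize(p["color"][y:y+90,x:x+80,::-1],None,fx=5,fy=5,interpolation=2))
cv2.imwrite("pics/lean.png",np.hstack(o))
E
```

```text
(no output)
```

View pics/lean.png

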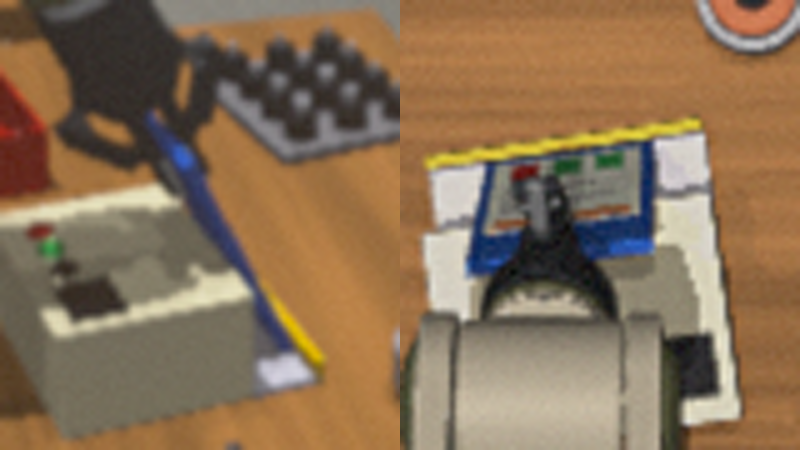

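The foot is right behind the lip, square and centred, and the back is almost on the edge. Leaning a little further until it touches.

move_arm --pt "-1 0 0 0 -0.2 0 -1" --pt "-1 0 0 0 -0.2 0 -1"

```text
time_s: 12.2
position: [0.6259, 0.1494, 0.1225]
tool_rot: [[-0.148, 0.896, 0.418], [0.989, 0.134, 0.063], [0.0, 0.423, -0.906]]
ft_force: [-0.7, -2.1, 5.4]
grip_width: 0.0094
gripper_force: 50.3
```

move_arm --pt "-0.7 0 0 0 -0.2 0 -1" --pt "-0.7 0 0 0 -0.2 0 -1"

```text
time_s: 12.4
position: [0.6256, 0.1493, 0.1224]
tool_rot: [[-0.149, 0.889, 0.432], [0.989, 0.134, 0.065], [-0.0, 0.437, -0.899]]
ft_force: [8.3, 0.1, 4.8]
grip_width: 0.0094
gripper_force: 49.9
```

The edge contact shows as +8 N along x, with the foot loaded. Releasing partway and backing straight out along the board.

move_arm --pt "0 0 0 0 0.1 0 -0.3" --pt "0 0 0 0 0.1 0 -0.1" --pt "0 0 0 0 0.1 0 -0.1" --pt "0 0 0 0 0.1 0 -0.1" --pt "0 0 0 0 0.1 0 -0.1"

```text
time_s: 12.9
position: [0.6241, 0.1495, 0.121]
tool_rot: [[-0.149, 0.892, 0.426], [0.989, 0.134, 0.065], [0.001, 0.431, -0.902]]
ft_force: [0.3, 0.1, -1.1]
grip_width: 0.0383
gripper_force: 0.0
```

move_arm --pt "0 0 0 0 0 -1 -0.1" --pt "0 0 0 0 0 -4 -0.1" --pt "0 0 0 0 0 -8 -0.1" --pt "0 0 0 0 0 -13 -0.1" --pt "0 0 0 0 0 -18 -0.1"

```text
time_s: 13.4
position: [0.5459, 0.1376, 0.2856]
tool_rot: [[-0.149, 0.892, 0.427], [0.989, 0.134, 0.065], [0.001, 0.432, -0.902]]
ft_force: [0.6, -1.0, 0.4]
grip_width: 0.0383
gripper_force: 0.0
```

```bash
python3 - <<'E'
from rig import env
from h import *
o=[];V=[]
for n,(x,y) in dict(side=(210,130),top=(190,150)).items():
    p=env.get_image(n); o.append(cv2.resize(p["color"][y:y+90,x:x+80,::-1],None,fx=5,fy=5,interpolation=2))
    c=proj(p,[[.65,.155,.09]])[0]; m=near(env.outline_of("board",p),c)
    V.append((p,m*1.,1.))
cv2.imwrite("pics/end.png",np.hstack(o))
b=lambda v:[place(BOARD,v[:3],-v[3],.0082)]
r=fit(b,(.678,.155,.15,.43),V[1:],(.005,.005,.05,.05)); v=r[0]
print("rest frame foot",(Rz(-.15)@np.r_[v[:2]-[.6395,.149],0]).round(4),np.degrees(v[2:]).round(1),r[1])
E
```

```text
rest frame foot [ 0.0358 -0.0018  0.    ] [ 8.9 23.6] 52.576470588235296
```

View pics/end.png

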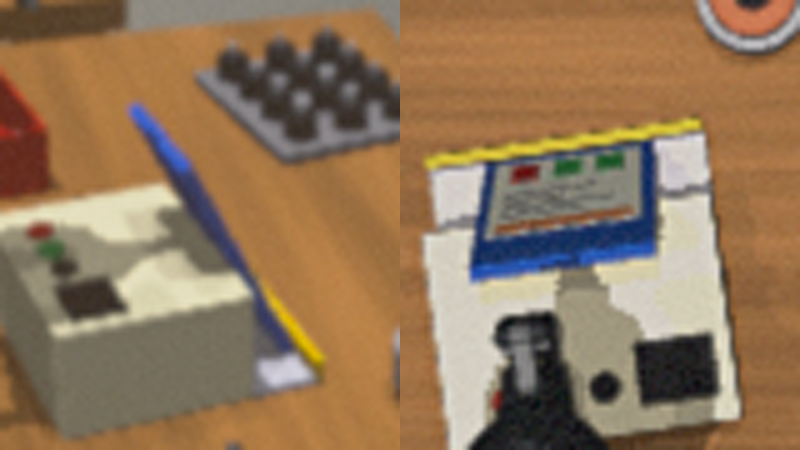

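The board stands on the ledge close behind the lip, its back on the box edge. It is square (8.9° against 8.6° for the box), centred within about 2 mm, printed face outwards, and the gripper is clear.

```bash
python3 -c "
from rig import env
print(env.close_job())"
```

```text
the job is handed in; nothing more can be done
None
```

The blue board now leans on the control box, foot close behind the yellow lip, square, centred and printed face out; it briefly caught on the lip during placing and was re-set, and the job was handed in with the gripper clear (no verdict returned).

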